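# Lock the drive hatch of the rotary bottle table with the blade key

## Task

Take the orange blade key from its blue stand and lock the hatch of the drive box with it: put the blade in the brass slotted fastener, press the fastener in against its spring and turn it a quarter turn clockwise, from the red marks to the green ones, so that it springs back up locked when let go. The fastener floats a little in its seat, so feel for the slot. Touch the drive box with nothing but the key, and work gently, without forcing. Then put the key back in its stand, upright and fully seated, and leave the tasting glasses and the oil bottle alone.

Things in the scene. Friction and masses are not known exactly. Their poses are not given: they have to be found in the camera images.
- collar (a point): Middle of the fastener's collar on top of the drive box, level with the slot's floor at rest: 103 mm above the table (the disc's top face: 109 mm). Fixed; axes as the box. The fastener is a brass disc 44 mm across that floats in its seat: its axis lies up to 4 mm off this point along the box's y and up to 2.5 mm along x, not measured. It shifts at about 5 N.
- dial (a joint): Turn of the fastener, rad, clockwise from above: about 0 = open (slot along the box's x, in line with the red marks), 1.57 = locked (green marks); stops at -0.08 and 1.65. Press-and-turn: its lug leaves the notch (0.07 rad of play) only when pressed in over 3.5 mm; keep it in while it turns (0.05 to 0.1 N m). At the end it springs up into the other notch; let go half-way it stays down.
- plunger (a joint): How far the fastener is pressed in, m: 0 at rest, hard stop at 0.0055. Spring: about 4 N to start, 8.5 N at 3.5 mm, 11 N at the stop. The disc's slot is straight, 5.5 mm wide, 6 mm deep and open at both ends; where it lies must be felt or seen: a blade pressed on the disc beside the slot pushes the disc down, and loses the push when it comes over the slot. Either face of the blade may go either way round.
- key_grip (a point): Centre of the orange handle of the blade key, loose, flat, upright, 80 mm tall, 90 g. From the top: handle 34 (x) x 11 (y) x 40 mm (z), steel shank 16 x 10 x 13 mm, flange 34 x 18 x 5 mm, steel blade 24 (x) x 4 (y) x 22 mm. z up along the key, x along the blade's width, y across its thickness. Grip the handle across its 11 mm thickness.
- key_tip (a point): Middle of the blade's lower end, 60 mm below the handle's centre; same axes as the key.
- stand_mouth (a point): Centre of the mouth of the key's hole in the stand, a fixed blue block 90 (x) x 70 (y) x 34 mm. Hole 29 (x) x 9 mm (y), 28 mm deep, straight down; x along its length. The seated key's flange rests on the block: its tip is then 22 mm below this point, its handle's centre 38 mm above.
- glass_a_mid (a point): Dark blue tasting glass with a clear cover, egg-shaped, 70 mm across, 63 mm tall; this point is half-way up. Loose; leave alone.
- glass_b_mid (a point): A second such tasting glass. Loose; leave alone.
- oil_mid (a point): Closed dark green oil bottle, 64 mm across, 220 mm tall; this point is half-way up. Loose; leave alone.
- drive: The fixed drive box: low aluminium box 220 (x) x 160 (y) x 90 mm with a white hatch plate on top; origin at the centre of its underside, z up. The collar is at x = -45 mm, y = 0. On the hatch, 39 mm from the collar's middle, two opposite red marks (along the box's x) mean open, two green ones (along its y) locked.
- key: The key as a body; origin at the blade's lower end as key_tip.

How it is judged:
On the way, in this order (a step that is already met when the one before it is completed fails the run):
1. the key's blade is in the slot of the fastener and presses it in, still open (horizontal distance between key_tip and collar below 0.015 m and z of key_tip in the frame of drive below 0.1015 m and value of joint dial below 0.3 rad), for 0.1 s.
2. the fastener is turned to locked with the blade in its slot (value of joint dial above 1.42 rad and horizontal distance between key_tip and collar below 0.015 m and z of key_tip in the frame of drive below 0.1045 m), for 0.1 s.
At the end, for the whole second after the job is handed in: The fastener stands at locked (turned past 1.42 rad) and has sprung up to within 1.5 mm of its rest height; the key is at rest, upright within 0.12 rad, fully down in its stand (tip 19 mm or more below the mouth, within 6 mm of its centre) (value of joint dial above 1.42 rad and value of joint plunger below 0.0015 m and horizontal distance between key_tip and stand_mouth below 0.006 m and z of key_tip in the frame of stand_mouth below -0.019 m and angle between key_tip's own z axis and vertical below 0.12 rad and linear speed of key below 0.02 m/s); the robot touches nothing.
It fails at once if the fastener is forced: the key presses on it or on the drive box with more than 25 N (contact force between key and drive above 25 N).
It fails at once if the fingers or arm touch the fastener or the drive box (contact force between any of the fingers, the arm and drive above 1 N).
It fails at once if a tasting glass or the oil bottle is moved by more than 15 mm (distance of any of glass_a_mid, glass_b_mid, oil_mid from where it was at the start of the episode above 0.015 m).
It also fails if it takes over 64 s, if anything falls off the work surface, if the arm or the gripper's body presses on something with over 40 N, if the wrist force passes 120 N, or if a joint passes its speed limit or range.

## Robot

A 7-joint arm with a two-finger parallel gripper is mounted at the origin on the work surface. World frame = base frame: x ahead of the robot, y to its left, z up, the work surface at z = 0. Lengths are in m, angles in rad, forces in N, time in s.
With the tool pointing down it reaches from about 0.35 to 0.775 m from the base axis. Payload 3.1 kg.
Tool frame: the origin (TCP) lies midway between the tips of the shut fingers; the grasp point (between the pads) lies 19 mm behind it; z points along the fingers, x is the direction in which the jaws open and shut, and the axes are right-handed (so a half turn about z gives the same grasp; the last joint's range is limited). The gripper opens to 85 mm and grips with 20 to 120 N. Pads are 22 mm wide; open, the fingers measure 114 mm over their backs; the gripper's body (76 mm by 85 mm) begins 54 mm behind the grasp point. The pads swing forward as they close: fully open they stand 13 mm farther back than shut.
Start: joints at [-1.325, 0.311, 0.014, 1.512, -0.004, 1.319, -0.027], TCP at [0.156, 0.527, 0.231] pointing down, gripper open.
Joint ranges: [-2.7, 2.7], [-0.3, 1.91], [-1.27, 1.3], [0.12, 2.57], [-1.44, 4.58], [0.2, 2.03], [-3.05, 3.05]. Speed limits (rad/s): [2.79, 2.79, 3.14, 3.14, 3.14, 3.14, 3.14].

## Interface

Orientations are given as a unit quaternion [w, x, y, z].
In Python, from bench import r, cams gives the robot as it stands.
- The arm moves only by the tool servo_tool, never from a script. Its argument "series" is one flat list of numbers, 7 for each row, row after row: the turn, a rotation vector about the world's x, y, z in degrees, then the shift along the world's x, y, z in mm, then the opening, from 0 (shut) to 1 (fully open). In form: [ax, ay, az, tx, ty, tz, claw, ax, ay, az, tx, ty, tz, claw, ...]. A call has 1 to 20 rows; each row shifts and turns the commanded pose from where the row before left it; what a row does not reach is not made up. A row lasts 1/8 s, in which the tool goes at most 62.5 mm and 10.7 degrees, less where a joint would pass 70% of its speed; a pose out of reach is approached as far as the arm can. A call is refused whole if a number of a shift passes 62.5 or a number of a turn 10.7, either way. A call with a gripper value outside its range is refused whole. The fingers move at their own pace and stop on an object; "squeeze" is the grip in N (left out, the last holds). Time passes only in rows, so rows that do not move let the fingers close. It gives the time, the measured TCP pose, the force and the opening at its end, in the units of the state.
- r.get_obs(): the state, without advancing time (a new reading comes with each control period).
- cams.grab_frame(name): name is "scene" or "top" or "wrist"; returns the picture (480x640x3 uint8, blue, green, red); there is no depth.
- cams.camera_model(name): a dict with "camera_matrix" (3x3 intrinsics, pixels), "k1" (the pictures are not rectified: a ray, as slopes to the right and down, at radius r is drawn at 1 + k1 r^2 times it, then the intrinsics apply), "origin" and "attitude" of the camera in the world. Camera axes: x right, y up, looking along -z (the intrinsics and any distortion apply to the point x, -y, -z); pixel columns grow to the right and rows downward; lengths in m; the calibration is good to about 2 mm. A picture is of the moment at which its call begins: read the wrist's pose just before it. camera_model takes no time and is no camera call; for the wrist camera it gives the pose at the moment of the call.
- r.hand_in(): hands the job in, once; it reports no verdict.
The state is a dict: "time_s": time; "qpos": joint angles; "joint_vel": joint speeds; "joint_efforts": joint torques, N m; "position": TCP position; "tcp_rot": TCP orientation; "ft_force": force on the tool from outside, world axes, zero at the start; "ft_torque": the same for the moment, N m; "grip_width": opening from 0.0 (shut) to 1.0 (fully open).
Only numpy, scipy, OpenCV 4.12 (cv2) and the standard library are available. Lean on these libraries where they do the work, as an engineer would, in place of code of your own. Each camera call takes 0.05 s, during which the arm holds its last target. There are 200 camera calls.

## Working session

There is one attempt and no reset: what is moved stays moved. The work goes in short steps, Python scripts to look and compute and a tool call to move; the robot and the scene stay as the last step left them, time stands still between calls to the robot, and variables do not carry over. Pictures are saved under pics/ and viewed, on a budget of 10 in all, crops included, one or two more only if the job needs it, and the job is handed in when it is done.

Besides the shell and the picture viewer there is one more tool, called after ">>>" as name(argument=value, ...), one argument or row to a line, values as JSON. servo_tool: Moves the arm, as the interface text tells. Its arguments: {"type":"object","properties":{"series":{"type":"array","items":{"type":"number"}},"squeeze":{"type":"number"}},"required":["series"]}

```bash
mkdir -p pics; cat > h.py <<'E'
import numpy as np, cv2
from scipy.spatial.transform import Rotation as R
from bench import r, cams
def model(n):
    m=cams.camera_model(n); return m
def Rm(a):
    a=np.array(a,float)
    return a if a.shape==(3,3) else R.from_quat(a.ravel()[[1,2,3,0]]).as_matrix()
def toplane(m,u,v,z):
    K=np.array(m["camera_matrix"]);k=m["k1"]
    d=np.array([(u-K[0,2])/K[0,0],(v-K[1,2])/K[1,1]]);p=d.copy()
    for _ in range(30): p=d/(1+k*(p@p))
    ray=Rm(m["attitude"])@np.array([p[0],-p[1],-1]);o=np.array(m["origin"])
    return o+ray*(z-o[2])/ray[2]
def proj(m,P):
    K=np.array(m["camera_matrix"]);q=Rm(m["attitude"]).T@(np.array(P)-np.array(m["origin"]))
    p=np.array([q[0],-q[1]])/-q[2];p=p*(1+m["k1"]*(p@p))
    return np.array([K[0,0]*p[0]+K[0,2],K[1,1]*p[1]+K[1,2]])
E
python3 - <<'E'
from h import *
print(r.get_obs())
for n in("top","scene","wrist"):
    m=model(n);print(n,m);im=cams.grab_frame(n);cv2.imwrite(f"pics/{n}0.png",im)
E
```

```text
{'time_s': 0.0, 'qpos': array([-1.324676  ,  0.31174033,  0.01399691,  1.51307465, -0.00439731,
        1.31918542, -0.02718916]), 'joint_vel': array([ 9.45555950e-04,  4.34151346e-04, -1.14703146e-05, -1.83820070e-03,
        1.04475119e-03,  5.52702879e-04,  1.97177312e-03]), 'joint_efforts': array([ 3.37770916e-05, -3.79909801e+01,  1.46028567e-01, -2.30586344e+01,
        1.21631770e-02,  1.35492260e-02, -1.17401960e-06]), 'position': array([0.15590871, 0.52667489, 0.23020593]), 'tcp_rot': array([ 7.51174478e-04,  8.01180681e-01,  5.98421343e-01, -9.21041365e-04]), 'ft_force': array([ 0.14503547, -0.69562499,  0.78327435]), 'ft_torque': array([-0.02309163,  0.03686302, -0.10970775]), 'grip_width': 1.0020585046885304}
top {'camera_matrix': array([[477.23163075,   0.        , 324.68444051],
       [  0.        , 477.23163075, 242.1288469 ],
       [  0.        ,   0.        ,   1.        ]]), 'k1': -0.0807042188982328, 'origin': array([ 0.52346476, -0.00344227,  0.80496682]), 'attitude': array([-0.70300024, -0.03088689,  0.0173951 ,  0.71030562])}
scene {'camera_matrix': array([[509.79016499,   0.        , 312.96285022],
       [  0.        , 509.79016499, 235.60354541],
       [  0.        ,   0.        ,   1.        ]]), 'k1': -0.021584631984255594, 'origin': array([0.97827364, 0.29027291, 0.8249017 ]), 'attitude': array([0.39709427, 0.12958075, 0.26384971, 0.86942987])}
wrist {'camera_matrix': array([[383.83557421,   0.        , 321.60020435],
       [  0.        , 383.83557421, 234.12345419],
       [  0.        ,   0.        ,   1.        ]]), 'k1': 0.013354039106639633, 'origin': array([0.08123735, 0.55043003, 0.37338817]), 'attitude': array([ 0.79148547, -0.12439051, -0.09171437,  0.59132583])}
```

View pics/top0.png

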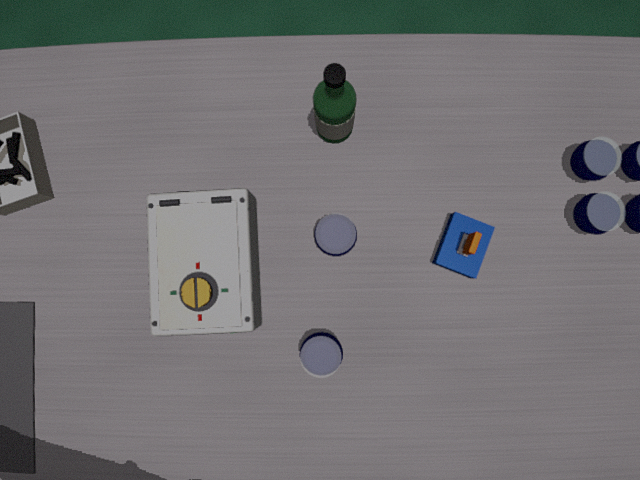

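View pics/scene0.png

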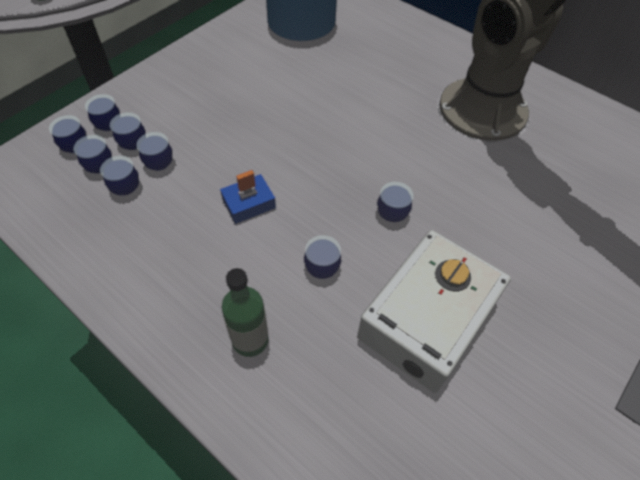

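Top view: drive box around (200,262) with the fastener at about (196,293), the stand around (465,245), glasses at (335,235) and (321,355), and the bottle at (335,105). Next I'll enlarge the box and the stand.

```bash
python3 - <<'E'
import cv2,numpy as np
t=cv2.imread("pics/top0.png")
a=cv2.resize(t[180:345,140:265],None,fx=3.6,fy=3.6,interpolation=cv2.INTER_CUBIC)
b=cv2.resize(t[205:285,425:500],None,fx=4.6,fy=4.6,interpolation=cv2.INTER_CUBIC)
c=np.zeros((600,800,3),np.uint8);c[:594,:450]=a[:594,:450];c[:368,453:453+345]=b
cv2.imwrite("pics/crop1.png",c)
E
```

```text
(no output)
```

View pics/crop1.png

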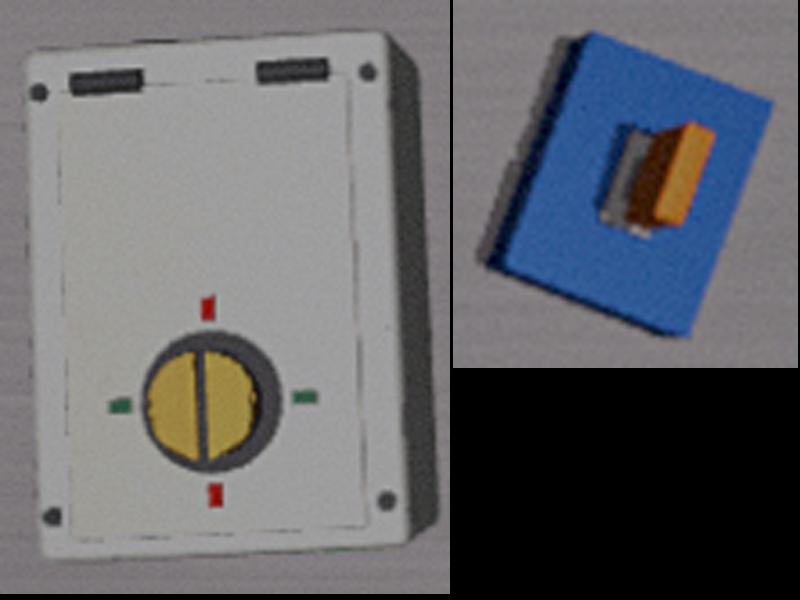

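```bash
python3 - <<'E'
from h import *
m=model("top")
A=lambda x,y:(x/3.6+140-.36,y/3.6+180-.36)
B=lambda x,y:((x-453)/4.6+425-.4,y/4.6+205-.4)
P=lambda p,z:toplane(m,*p,z)[:2]
r1,r2,g1,g2=[P(A(*p),.0905) for p in((208,308),(216,495),(120,406),(305,397))]
print("marks",r1,r2,g1,g2,np.linalg.norm(r1-r2),np.linalg.norm(g1-g2),"mid",(r1+r2)/2,(g1+g2)/2)
ang=lambda d:np.degrees(np.arctan2(d[1],d[0]))
print("box x ang",ang(r1-r2),ang(g1-g2)-90, "box y", ang(g1-g2))
s1,s2=[P(A(*p),.109) for p in((201,352),(204,460))]
print("slot",ang(s1-s2),(s1+s2)/2,np.linalg.norm(s1-s2))
d1,d2=[P(A(*p),.109) for p in((147,406),(258,406))];print("disc",d1,d2,(d1+d2)/2)
for z,C in((.034,((592,33),(773,101),(688,336),(505,268))),(.092,((692,122),(716,130),(681,227),(655,219)))):
    q=np.array([P(B(*p),z) for p in C]);print(q.mean(0),[ (np.linalg.norm(q[i]-q[(i+1)%4]).round(4),ang(q[(i+1)%4]-q[i]).round(1)) for i in range(4)])
for n,u,v,z in(("ga",335,234,.06),("gb",321,354,.06),("oil",335,75,.22)):print(n,toplane(m,u,v,z))
o=r.get_obs();print(R.from_quat(o["tcp_rot"][[1,2,3,0]]).as_matrix().round(3))
im=cams.grab_frame("wrist")
E
```

```text
marks [0.53955463 0.20285708] [0.46141308 0.19913677] [0.49866135 0.24031599] [0.50206181 0.161502  ] 0.07823005613403322 0.07888730766339319 mid [0.50048386 0.20099692] [0.50036158 0.20090899]
box x ang 2.725786667153728 2.470512702957137 box y 92.47051270295714
slot 1.861436900440004 [0.49920103 0.19960506] 0.04397943988398654
disc [0.49926319 0.22270606] [0.49906505 0.17660106] [0.49916412 0.19965356]
[ 0.5697525  -0.21685116] [(np.float64(0.0686), np.float64(-111.2)), (np.float64(0.0889), np.float64(158.2)), (np.float64(0.0687), np.float64(69.0)), (np.float64(0.0891), np.float64(-21.8))]
[ 0.56923962 -0.21606512] [(np.float64(0.0083), np.float64(-109.0)), (np.float64(0.034), np.float64(158.3)), (np.float64(0.0089), np.float64(72.3)), (np.float64(0.0342), np.float64(-22.6))]
ga [ 0.58708367 -0.00574673  0.06      ]
gb [0.40106601 0.01791564 0.06      ]
oil [ 0.77640469 -0.00764699  0.22      ]
[[ 0.284  0.959 -0.   ]
 [ 0.959 -0.284 -0.002]
 [-0.002  0.    -1.   ]]
```

Box yaw is about 2.6°, collar ≈ (0.500, 0.201), stand ≈ (0.5697, -0.2165) and key axis ≈ -22°. Moving above the key.

>>> servo_tool(
  series=[0, 0, -0.3, 23, -41, 0, 1, 0, 0, -0.3, 23, -41, 0, 1, 0, 0, -0.3, 23, -41, 0, 1, 0, 0, -0.3, 23, -41, 0, 1, 0, 0, -0.3, 23, -41, 0, 1, 0, 0, -0.3, 23, -41, 0, 1, 0, 0, -0.3, 23, -41, 0, 1, 0, 0, -0.3, 23, -41, 0, 1, 0, 0, -0.3, 23, -41, 0, 1, 0, 0, -0.3, 23, -41, 0, 1, 0, 0, -0.3, 23, -41, 0, 1, 0, 0, -0.3, 23, -41, 0, 1, 0, 0, -0.3, 23, -41, 0, 1, 0, 0, -0.3, 23, -41, 0, 1, 0, 0, -0.3, 23, -41, 0, 1, 0, 0, -0.3, 23, -41, -5, 1, 0, 0, -0.3, 23, -41, -10, 1, 0, 0, -0.2, 23, -45, -10, 1, 0, 0, 0, 0, 0, 0, 1, 0, 0, 0, 0, 0, 0, 1],
  squeeze=40,
)

```text
time_s: 2.7
position: [0.5699, -0.2141, 0.2058]
tcp_rot: [-0.001, 0.828, 0.561, -0.0]
ft_force: [0.0, 0.6, -0.5]
grip_width: 1.003
```

```bash
python3 - <<'E'
from h import *
o=r.get_obs();M=R.from_quat(o["tcp_rot"][[1,2,3,0]]).as_matrix();print(o["position"],o["qpos"].round(3),M.round(3),np.degrees(np.arctan2(M[1,0],M[0,0])))
m=model("wrist");im=cams.grab_frame("wrist")
import pickle;pickle.dump(m,open("w1.pkl","wb"))
K=(.5695,-.2165)
p=proj(m,(*K,.06));print(p)
x0,y0=(p-[100,75]).astype(int);x0=max(0,x0);y0=max(0,y0);print(x0,y0)
cv2.imwrite("pics/w1.png",cv2.resize(im[y0:y0+150,x0:x0+200],None,fx=4,fy=4,interpolation=cv2.INTER_CUBIC))
E
```

```text
[ 0.569874   -0.21407502  0.20579086] [-0.119  0.511  0.697  1.4   -0.328  1.349  1.777] [[ 0.371  0.929 -0.001]
 [ 0.929 -0.371  0.001]
 [ 0.001 -0.001 -1.   ]] 68.21039352051152
[316.79245853 217.71200256]
216 142
```

View pics/w1.png

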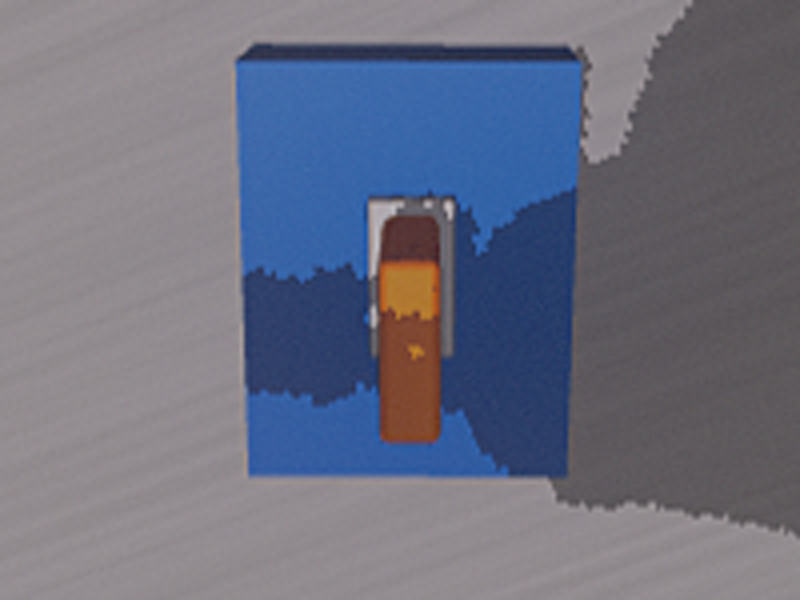

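Stand top corners at (238,61), (582,61), (568,476), (249,476); handle top spans x 380–440, y 262–442. The key is upright and centred.

```bash
python3 - <<'E'
from h import *
import pickle;m=pickle.load(open("w1.pkl","rb"))
P=lambda x,y,z:toplane(m,x/4+216-.37,y/4+142-.37,z)[:2]
for z,C in((.034,((238,61),(582,61),(568,476),(249,476))),(.092,((380,262),(440,262),(440,442),(380,442)))):
    q=np.array([P(*p,z) for p in C]);c=q.mean(0)
    e=[q[(i+1)%4]-q[i] for i in range(4)]
    print(c,[(np.linalg.norm(d).round(4),np.degrees(np.arctan2(d[1],d[0])).round(1)) for d in e])
o=r.get_obs();print(o["position"])
E
```

```text
[ 0.57085313 -0.21631262] [(np.float64(0.0696), np.float64(68.2)), (np.float64(0.0901), np.float64(-21.9)), (np.float64(0.0702), np.float64(-111.8)), (np.float64(0.0901), np.float64(157.6))]
[ 0.57018749 -0.21538291] [(np.float64(0.0103), np.float64(68.2)), (np.float64(0.033), np.float64(-21.6)), (np.float64(0.0107), np.float64(-111.8)), (np.float64(0.033), np.float64(157.7))]
[ 0.57017893 -0.2131631   0.20624334]
```

>>> servo_tool(
  series=[0, 0, 0, 0, -2, 0, 1, 0, 0, 0, 0, 0, -30, 1, 0, 0, 0, 0, 0, -30, 1, 0, 0, 0, 0, 0, -30, 1, 0, 0, 0, 0, 0, -30, 0.8, 0, 0, 0, 0, 0, -20, 0.6, 0, 0, 0, 0, 0, -10, 0.4, 0, 0, 0, 0, 0, 0, 0.3, 0, 0, 0, 0, 0, 0, 0.3],
)

```text
time_s: 3.88
position: [0.571, -0.2168, 0.0576]
tcp_rot: [0.001, 0.828, 0.561, 0.001]
ft_force: [0.5, -0.1, 0.8]
grip_width: 0.298
```

>>> servo_tool(
  series=[0, 0, 0, 0, 0, 0, 0.15, 0, 0, 0, 0, 0, 0, 0.0, 0, 0, 0, 0, 0, 0, 0, 0, 0, 0, 0, 0, 0, 0, 0, 0, 0, 0, 0, 0, 0],
  squeeze=60,
)

```text
time_s: 4.5
position: [0.5709, -0.2171, 0.0575]
tcp_rot: [0.001, 0.828, 0.561, 0.001]
ft_force: [-0.6, -0.2, 5.5]
grip_width: 0.123
```

```bash
python3 - <<'E'
from h import *
for i in range(4):
    o=r.get_obs();print(o["time_s"],o["position"].round(4),o["tcp_rot"].round(4),o["ft_force"].round(2),o["ft_torque"].round(3),o["grip_width"])
    if i<3: cams.grab_frame("top")
E
```

```text
4.5 [ 0.5709 -0.2171  0.0575] [8.000e-04 8.280e-01 5.607e-01 7.000e-04] [-0.56 -0.21  5.45] [0.068 0.095 0.07 ] 0.12288747877512453
4.55 [ 0.5709 -0.2171  0.0574] [8.000e-04 8.280e-01 5.607e-01 6.000e-04] [0.3  0.53 6.44] [ 0.085  0.035 -0.006] 0.1208627069899474
4.6 [ 0.5709 -0.2171  0.0575] [8.000e-04 8.280e-01 5.607e-01 7.000e-04] [-0.09  0.51  5.97] [0.105 0.098 0.009] 0.11891518806455247
4.65 [ 0.5709 -0.2171  0.0575] [8.000e-04 8.280e-01 5.607e-01 7.000e-04] [-0.63 -0.89  5.8 ] [0.084 0.061 0.039] 0.11971967981540585
```

>>> servo_tool(
  series=[0, 0, 0, 0, 0, 15, 0, 0, 0, 0, 0, 0, 25, 0, 0, 0, 0, 0, 0, 40, 0, 0, 0, 0, 0, 0, 40, 0, 0, 0, 0, 0, 0, 30, 0, 0, 0, 2.4, -7, 40, 0, 0, 0, 0, 2.4, -7, 42, 0, 0, 0, 0, 2.4, -7, 42, 0, 0, 0, 0, 2.4, -7, 42, 0, 0, 0, 0, 2.4, -7, 42, 0, 0, 0, 0, 2.4, -7, 42, 0, 0, 0, 0, 2.4, -7, 42, 0, 0, 0, 0, 2.4, -7, 42, 0, 0, 0, 0, 2.4, -7, 42, 0, 0, 0, 0, 2.4, -8, 41, 0, 0, 0, 0, 0, 0, 0, 0, 0, 0, 0, 0, 0, 0, 0, 0],
)

```text
time_s: 6.78
position: [0.499, 0.1993, 0.2064]
tcp_rot: [0.0, 0.694, 0.72, -0.001]
ft_force: [-0.3, -0.7, -0.3]
grip_width: 0.121
```

```bash
python3 - <<'E'
from h import *
o=r.get_obs();M=R.from_quat(o["tcp_rot"][[1,2,3,0]]).as_matrix();print(o["position"],o["qpos"].round(3),M.round(3),np.degrees(np.arctan2(M[1,0],M[0,0])),o["ft_force"],o["ft_torque"])
m=model("wrist");im=cams.grab_frame("wrist")
import pickle;pickle.dump(m,open("w2.pkl","wb"))
print(proj(m,(.5,.2,.109)))
im=cv2.resize(im[60:420,80:560],None,fx=1.66,fy=1.66,interpolation=cv2.INTER_CUBIC)
cv2.imwrite("pics/w2.png",im);print(im.shape)
E
```

```text
[0.49898713 0.19929616 0.20637237] [-0.8    0.321  0.505  1.603 -0.159  1.261  1.341] [[-0.038  0.999 -0.   ]
 [ 0.999  0.038 -0.001]
 [-0.001 -0.    -1.   ]] 92.17163575558838 [-0.32553293 -0.719986   -0.26449359] [-0.05488548  0.02506421  0.00671806]
[321.00054011 236.81810229]
(598, 797, 3)
```

View pics/w2.png

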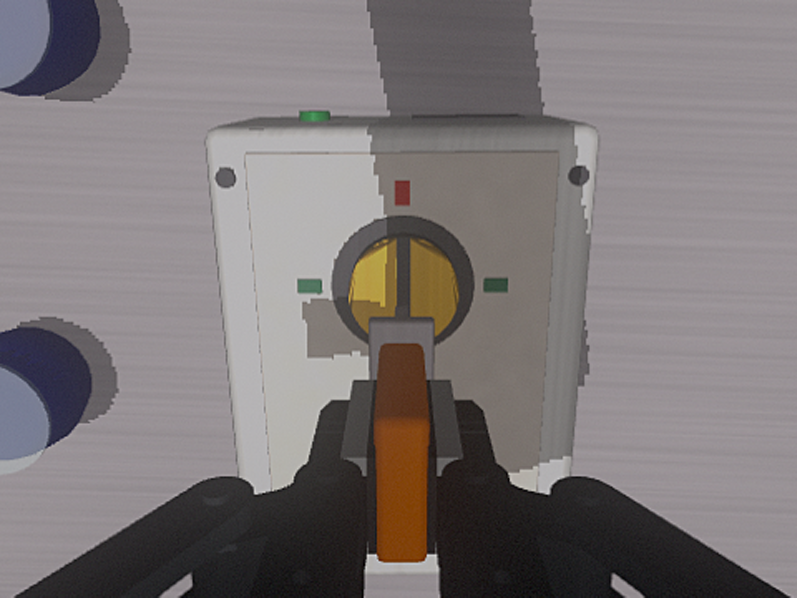

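The slot shows at x≈403 between y 237 and 317; green marks at (310,286) and (496,285), red mark at (402,193), and the key flange is centred at x≈401.5. The alignment looks almost right.

```bash
python3 - <<'E'
from h import *
import pickle;m=pickle.load(open("w2.pkl","rb"))
s=797/480
P=lambda x,y,z:toplane(m,(x+.5)/s+80-.5,(y+.5)/s+60-.5,z)[:2]
o=r.get_obs();M=R.from_quat(o["tcp_rot"][[1,2,3,0]]).as_matrix();t=o["position"]
g1,g2,rd=P(310,286,.0905),P(496,285,.0905),P(402,193,.0905)
print("greens",g1,g2,(g1+g2)/2,np.linalg.norm(g1-g2),"red",rd,np.linalg.norm(rd-(g1+g2)/2))
a,b=P(404,240,.109),P(403.3,315,.109);d=P(349,285,.109),P(459,285,.109)
print("slot",a,b,np.degrees(np.arctan2(*(b-a)[::-1])),"disc edges",d)
tz=t[2]-.0455
for n,u,v,z in(("flange far top L",369,319,tz+.027),("R",434,319,tz+.027),("handle top near L",378,415,tz+.08),("R",427,415,tz+.08),("far top L",380,346,tz+.08-0.04),("R",423,346,tz+.04)):print(n,P(u,v,z))
print(t,M[:2,0])
E
```

```text
greens [0.5039907  0.16153346] [0.50052329 0.24063914] [0.50225699 0.2010863 ] 0.07918163617340764 red [0.46286424 0.19917818] 0.03943894245496898
slot [0.47802703 0.20053664] [0.50885364 0.20145856] 1.7130055960742925 disc edges (array([0.49706769, 0.17952122]), array([0.49540855, 0.22296838]))
flange far top L [0.4815451  0.19100984]
R [0.48087397 0.20855166]
handle top near L [0.48115843 0.19535614]
R [0.48079917 0.20469279]
far top L [0.48382068 0.19447763]
R [0.48340615 0.20529646]
[0.49934439 0.19854616 0.2064704 ] [-0.03621965  0.99934294]
```

>>> servo_tool(
  series=[0, 0, 0.4, 2, 0.7, -20, 0, 0, 0, 0, 0, 0, -18, 0, 0, 0, 0, 0, 0, -8, 0, 0, 0, 0, 0, 0, 0, 0, 0, 0, 0, 0, 0, 0, 0],
)

```text
time_s: 7.45
position: [0.5018, 0.2008, 0.1611]
tcp_rot: [0.0, 0.691, 0.723, 0.001]
ft_force: [-0.0, 0.6, -1.1]
grip_width: 0.117
```

```bash
cat > st.py <<'E'
from h import *
a=[]
for i in range(3):
    o=r.get_obs();a.append(o)
    if i<2: cams.grab_frame("top")
f=lambda k:np.mean([o[k] for o in a],0).round(4)
M=R.from_quat(f("tcp_rot")[[1,2,3,0]]).as_matrix()
print(a[-1]["time_s"],f("position"),"yaw",np.degrees(np.arctan2(M[1,0],M[0,0])).round(2),"tilt",M[:2,2].round(4),"F",f("ft_force").round(2),"T",f("ft_torque").round(3),f("grip_width").round(4))
E
python3 st.py; python3 - <<'E'
from h import *
import pickle
m=model("wrist");im=cams.grab_frame("wrist");pickle.dump(m,open("w3.pkl","wb"))
cv2.imwrite("pics/w3.png",cv2.resize(im[130:380,220:420],None,fx=2.4,fy=2.4,interpolation=cv2.INTER_CUBIC))
E
```

```text
7.55 [0.5018 0.201  0.1612] yaw 92.58 tilt [0.0015 0.0007] F [-0.12  0.34 -0.75] T [-0.008  0.007 -0.058] 0.1185
```

View pics/w3.png

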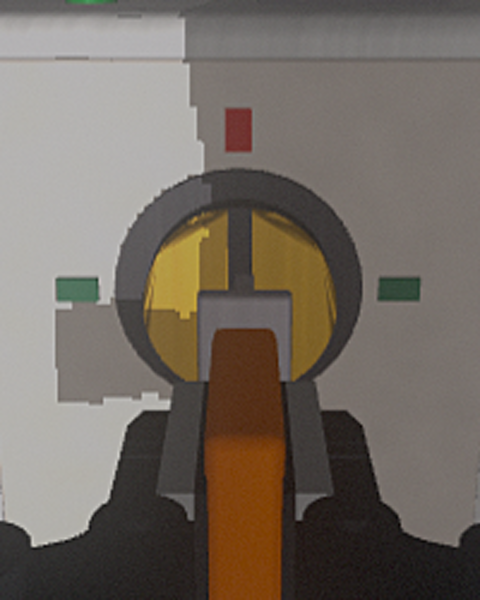

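The slot is centred at x≈240.5 and the blade/flange at ≈244–245, so the key is about 0.9 mm too far in +y. Correcting that, then descending gently.

>>> servo_tool(
  series=[0, 0, 0, 0, -0.8, 0, 0, 0, 0, 0, 0, 0, -3, 0, 0, 0, 0, 0, 0, -1, 0, 0, 0, 0, 0, 0, -1, 0, 0, 0, 0, 0, 0, -1, 0, 0, 0, 0, 0, 0, 0, 0],
)

```text
time_s: 8.35
position: [0.501, 0.2003, 0.1542]
tcp_rot: [-0.0, 0.691, 0.723, -0.0]
ft_force: [-0.6, 0.7, -0.4]
grip_width: 0.119
```

```bash
python3 st.py
```

```text
8.45 [0.5011 0.2003 0.1543] yaw 92.62 tilt [ 0. -0.] F [-0.23  0.06 -0.58] T [-0.027 -0.001  0.004] 0.1194
```

>>> servo_tool(
  series=[0, 0, 0, 0, 0, -1, 0, 0, 0, 0, 0, 0, -1, 0, 0, 0, 0, 0, 0, 0, 0],
)

```text
time_s: 8.82
position: [0.501, 0.2003, 0.1522]
tcp_rot: [-0.0, 0.691, 0.723, -0.0]
ft_force: [0.5, -0.8, 0.0]
grip_width: 0.119
```

```bash
python3 st.py
```

```text
8.925 [0.501  0.2003 0.1522] yaw 92.62 tilt [-0.0001 -0.0001] F [ 0.75 -0.09 -0.37] T [ 0.016  0.009 -0.007] 0.1183
```

>>> servo_tool(
  series=[0, 0, 0, 0, 0, -1, 0, 0, 0, 0, 0, 0, -1, 0, 0, 0, 0, 0, 0, 0, 0],
)

```text
time_s: 9.3
position: [0.501, 0.2003, 0.1502]
tcp_rot: [-0.0, 0.691, 0.723, -0.0]
ft_force: [-0.5, 0.9, -2.4]
grip_width: 0.119
```

```bash
python3 st.py
```

```text
9.4 [0.501  0.2003 0.1502] yaw 92.62 tilt [-0.0001 -0.0001] F [-0.82  0.59 -1.34] T [ 0.002  0.015 -0.002] 0.1203
```

>>> servo_tool(
  series=[0, 0, 0, 0, 0, -1, 0, 0, 0, 0, 0, 0, -1, 0, 0, 0, 0, 0, 0, -0.5, 0, 0, 0, 0, 0, 0, 0, 0],
)

```text
time_s: 9.9
position: [0.5012, 0.2003, 0.1483]
tcp_rot: [-0.0, 0.691, 0.723, 0.0]
ft_force: [-0.9, -0.6, 2.9]
grip_width: 0.117
```

```bash
python3 st.py
```

```text
10.0 [0.5012 0.2003 0.1483] yaw 92.62 tilt [0.0003 0.0003] F [-0.75 -0.02  3.22] T [-0.143  0.309  0.012] 0.1176
```

>>> servo_tool(
  series=[0, 0, 0, 0, 0, -1, 0, 0, 0, 0, 0, 0, -1, 0, 0, 0, 0, 0, 0, 0, 0],
)

```text
time_s: 10.38
position: [0.5012, 0.2004, 0.1462]
tcp_rot: [0.0, 0.691, 0.723, 0.0]
ft_force: [-2.3, -0.1, 4.9]
grip_width: 0.119
```

```bash
python3 st.py
```

```text
10.475 [0.5012 0.2003 0.1462] yaw 92.62 tilt [0.0003 0.0003] F [-2.3  -0.7   5.67] T [-0.151  0.506 -0.017] 0.1214
```

>>> servo_tool(
  series=[0, 0, 0, 0, 0, -1, 0, 0, 0, 0, 0, 0, -1, 0, 0, 0, 0, 0, 0, -0.5, 0, 0, 0, 0, 0, 0, 0, 0],
  squeeze=80,
)

```text
time_s: 10.98
position: [0.5013, 0.2004, 0.1442]
tcp_rot: [-0.0, 0.691, 0.723, 0.0]
ft_force: [-2.5, -0.7, 8.1]
grip_width: 0.113
```

```bash
python3 st.py
```

```text
11.075 [0.5013 0.2004 0.1442] yaw 92.62 tilt [0.0006 0.0006] F [-2.47 -1.22  8.12] T [-0.226  0.674  0.005] 0.1163
```

>>> servo_tool(
  series=[0, 0, 0, 0, 0, -0.6, 0, 0, 0, 0, 0, 0, -0.6, 0, 0, 0, 0, 0, 0, 0, 0],
)

```text
time_s: 11.45
position: [0.5013, 0.2003, 0.1433]
tcp_rot: [-0.0, 0.691, 0.723, 0.0]
ft_force: [-3.1, -0.4, 9.9]
grip_width: 0.114
```

```bash
python3 st.py
```

```text
11.55 [0.5013 0.2004 0.1433] yaw 92.62 tilt [0.0004 0.0007] F [-2.96 -0.82  9.54] T [-0.278  0.802 -0.007] 0.1155
```

>>> servo_tool(
  series=[0, 0, -4, 0, 0, 0, 0, 0, 0, -4, 0, 0, 0, 0, 0, 0, -4, 0, 0, 0, 0, 0, 0, -4, 0, 0, 0, 0, 0, 0, -4, 0, 0, 0, 0, 0, 0, 0, 0, 0, 0, 0],
)

```text
time_s: 12.3
position: [0.5018, 0.1999, 0.1434]
tcp_rot: [0.0, 0.806, 0.592, 0.001]
ft_force: [-2.6, -1.3, 9.0]
grip_width: 0.113
```

```bash
python3 st.py
```

```text
12.4 [0.5018 0.1999 0.1434] yaw 72.58 tilt [0.0014 0.0001] F [-1.8  -1.43  9.57] T [-0.395  0.613  0.01 ] 0.1161
```

```bash
python3 - <<'E'
from h import *
im=cams.grab_frame("wrist")
cv2.imwrite("pics/w4.png",cv2.resize(im[110:360,200:440],None,fx=2.4,fy=2.4,interpolation=cv2.INTER_CUBIC))
E
```

```text
(no output)
```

View pics/w4.png

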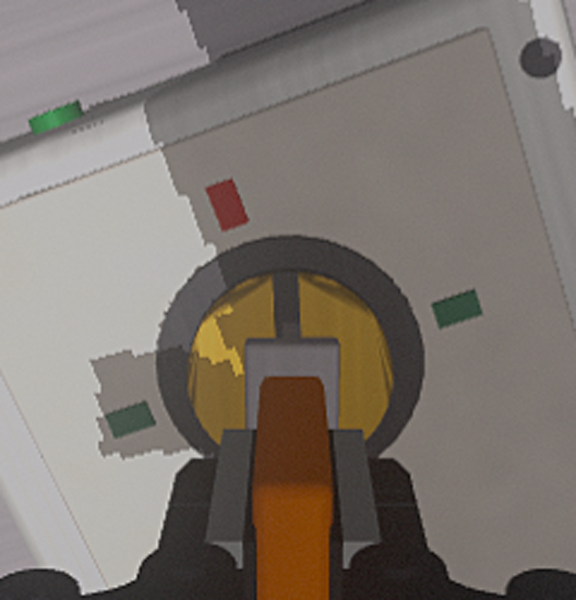

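The disc follows the key: its slot at (273–300, 275–335) lines up with the blade. Continuing the turn.

>>> servo_tool(
  series=[0, 0, -4, 0, 0, 0, 0, 0, 0, -4, 0, 0, 0, 0, 0, 0, -4, 0, 0, 0, 0, 0, 0, -4, 0, 0, 0, 0, 0, 0, -4, 0, 0, 0, 0, 0, 0, -4, 0, 0, 0, 0, 0, 0, -4, 0, 0, 0, 0, 0, 0, -4, 0, 0, 0, 0, 0, 0, 0, 0, 0, 0, 0],
)

```text
time_s: 13.58
position: [0.5015, 0.199, 0.1432]
tcp_rot: [0.001, 0.938, 0.347, 0.0]
ft_force: [-3.4, -2.2, 10.9]
grip_width: 0.115
```

```bash
python3 st.py
```

```text
13.675 [0.5015 0.199  0.1432] yaw 40.57 tilt [ 0.0005 -0.0013] F [-3.02 -2.37  9.96] T [-0.617  0.774  0.033] 0.1163
```

>>> servo_tool(
  series=[0, 0, -4, 0, 0, 0, 0, 0, 0, -4, 0, 0, 0, 0, 0, 0, -4, 0, 0, 0, 0, 0, 0, -4, 0, 0, 0, 0, 0, 0, -4, 0, 0, 0, 0, 0, 0, -4, 0, 0, 0, 0, 0, 0, -4, 0, 0, 0, 0, 0, 0, -4, 0, 0, 0, 0, 0, 0, -4, 0, 0, 0, 0, 0, 0, -4, 0, 0, 0, 0, 0, 0, 0, 0, 0, 0, 0],
)

```text
time_s: 15.05
position: [0.5006, 0.1984, 0.1428]
tcp_rot: [0.001, 1.0, 0.005, -0.001]
ft_force: [-3.6, -2.7, 10.0]
grip_width: 0.116
```

```bash
python3 st.py
```

```text
15.15 [0.5006 0.1984 0.1428] yaw 0.55 tilt [-0.0018 -0.0022] F [-3.78 -3.06 10.15] T [-0.788  1.106  0.011] 0.1171
```

>>> servo_tool(
  series=[0, 0, -2, 0, 0, 0, 0, 0, 0, -1, 0, 0, 0, 0, 0, 0, 0, 0, 0, 0, 0],
)

```text
time_s: 15.52
position: [0.5005, 0.1984, 0.1428]
tcp_rot: [0.001, 1.0, -0.021, -0.001]
ft_force: [-4.7, -3.0, 9.2]
grip_width: 0.12
```

```bash
python3 st.py; python3 - <<'E'
from h import *
im=cams.grab_frame("wrist")
cv2.imwrite("pics/w5.png",cv2.resize(im[110:360,200:440],None,fx=2.4,fy=2.4,interpolation=cv2.INTER_CUBIC))
E
```

```text
15.625 [0.5005 0.1984 0.1428] yaw -2.43 tilt [-0.0019 -0.0024] F [-4.34 -3.12  9.45] T [-0.811  1.14   0.053] 0.1158
```

View pics/w5.png

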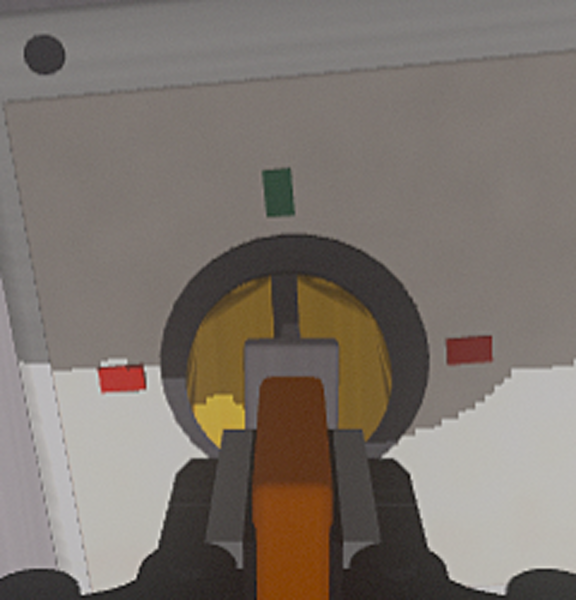

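The slot (272–298) now points at the green mark (278,192), just past it. Backing off 2° and easing up to let it spring up.

>>> servo_tool(
  series=[0, 0, 1.5, 0, 0, 0, 0, 0, 0, 0, 0, 0, 1, 0, 0, 0, 0, 0, 0, 1, 0, 0, 0, 0, 0, 0, 1, 0, 0, 0, 0, 0, 0, 1, 0, 0, 0, 0, 0, 0, 1, 0, 0, 0, 0, 0, 0, 0, 0],
)

```text
time_s: 16.55
position: [0.5007, 0.1986, 0.147]
tcp_rot: [0.001, 1.0, -0.008, -0.001]
ft_force: [-2.1, -4.0, 5.7]
grip_width: 0.12
```

```bash
python3 st.py
```

```text
16.65 [0.5007 0.1986 0.1469] yaw -0.94 tilt [-0.0012 -0.0024] F [-2.52 -3.85  5.15] T [-0.98   0.716  0.007] 0.118
```

>>> servo_tool(
  series=[0, 0, 0, 0, 0, 1, 0, 0, 0, 0, 0, 0, 2, 0, 0, 0, 0, 0, 0, 2, 0, 0, 0, 0, 0, 0, 5, 0, 0, 0, 0, 0, 0, 12, 0, 0, 0, 0, 0, 0, 20, 0, 0, 0, 0, 0, 0, 20, 0, 0, 0, 0, 0, 0, 0, 0],
)

```text
time_s: 17.65
position: [0.5031, 0.2008, 0.2116]
tcp_rot: [-0.001, 1.0, -0.008, 0.003]
ft_force: [0.1, -1.0, -1.2]
grip_width: 0.117
```

```bash
python3 st.py; python3 - <<'E'
from h import *
im=cams.grab_frame("wrist")
cv2.imwrite("pics/w6.png",cv2.resize(im[60:360,160:480],None,fx=2,fy=2,interpolation=cv2.INTER_CUBIC))
E
```

```text
17.75 [0.5021 0.2006 0.2103] yaw -0.88 tilt [0.003  0.0014] F [-0.36 -0.31 -0.62] T [0.011 0.022 0.004] 0.1182
```

View pics/w6.png

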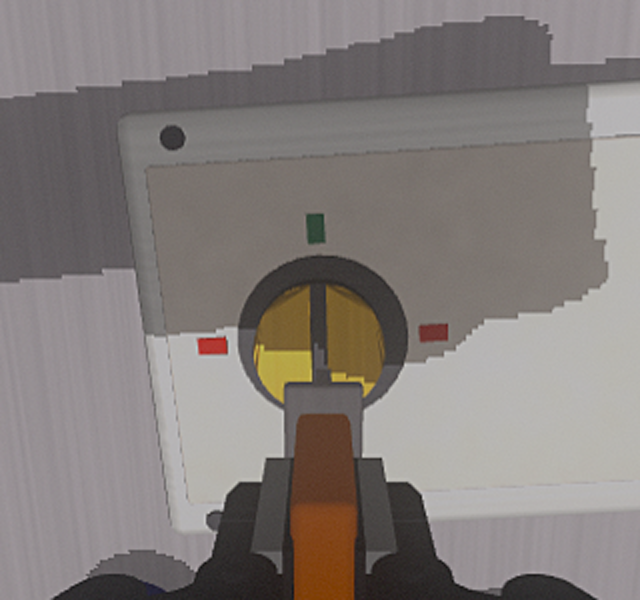

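Locked: the slot (318,285→375) points at the green mark (316,228). The key is unchanged in the grip. Returning to the stand.

>>> servo_tool(
  series=[0, 0, 6.9, 7, -41, 0, 0, 0, 0, 6.9, 7, -42, 0, 0, 0, 0, 6.9, 7, -42, 0, 0, 0, 0, 6.9, 7, -42, 0, 0, 0, 0, 6.9, 7, -42, 0, 0, 0, 0, 6.9, 7, -42, 0, 0, 0, 0, 6.9, 7, -42, 0, 0, 0, 0, 6.9, 7, -42, 0, 0, 0, 0, 6.9, 7, -42, 0, 0, 0, 0, 6.9, 7, -41, 0, 0, 0, 0, 0, 0, 0, -40, 0, 0, 0, 0, 0, 0, -40, 0, 0, 0, 0, 0, 0, 0, 0, 0, 0, 0, 0, 0, 0, 0],
)

```text
time_s: 19.55
position: [0.5717, -0.218, 0.13]
tcp_rot: [0.001, 0.828, 0.56, 0.0]
ft_force: [0.3, -0.4, -0.5]
grip_width: 0.118
```

```bash
python3 st.py; python3 st.py
```

```text
19.65 [ 0.5721 -0.2183  0.1307] yaw 68.13 tilt [ 0.0026 -0.0014] F [ 0.18 -0.44 -0.55] T [-0.042 -0.002  0.004] 0.1158
19.75 [ 0.5724 -0.2183  0.1312] yaw 68.14 tilt [ 0.0036 -0.0014] F [-0.12  0.1  -0.82] T [-0.026  0.023 -0.029] 0.1158
```

>>> servo_tool(
  series=[0, 0, 0, -1, 1, -20, 0, 0, 0, 0, 0, 0, -15, 0, 0, 0, 0, 0, 0, -8, 0, 0, 0, 0, 0, 0, 0, 0, 0, 0, 0, 0, 0, 0, 0, 0, 0, 0, 0, 0, 0, 0],
)

```text
time_s: 20.5
position: [0.5706, -0.217, 0.0868]
tcp_rot: [0.001, 0.828, 0.56, 0.0]
ft_force: [0.3, -0.2, -0.5]
grip_width: 0.115
```

```bash
python3 st.py
```

```text
20.6 [ 0.5705 -0.217   0.0867] yaw 68.11 tilt [ 0.0011 -0.0005] F [ 0.22 -0.51 -0.79] T [ 0.    -0.007 -0.034] 0.1171
```

Within 0.5 mm of the grasp pose. Inserting, with a check partway.

>>> servo_tool(
  series=[0, 0, 0, 0.3, 0, -4, 0, 0, 0, 0, 0, 0, -4, 0, 0, 0, 0, 0, 0, -4, 0, 0, 0, 0, 0, 0, -4, 0, 0, 0, 0, 0, 0, 0, 0],
)

```text
time_s: 21.22
position: [0.57, -0.2165, 0.0695]
tcp_rot: [-0.0, 0.828, 0.56, -0.0]
ft_force: [-0.6, 0.2, -0.0]
grip_width: 0.118
```

```bash
python3 st.py
```

```text
21.325 [ 0.5702 -0.2166  0.0698] yaw 68.11 tilt [-0.0006  0.0001] F [-0.01  0.12 -0.46] T [-0.01   0.013  0.007] 0.1179
```

>>> servo_tool(
  series=[0, 0, 0, 0, 0, -4, 0, 0, 0, 0, 0, 0, -4, 0, 0, 0, 0, 0, 0, -2, 0, 0, 0, 0, 0, 0, -1, 0, 0, 0, 0, 0, 0, 0, 0],
)

```text
time_s: 21.95
position: [0.5704, -0.2167, 0.0591]
tcp_rot: [-0.0, 0.828, 0.56, -0.0]
ft_force: [-0.1, 0.0, 0.3]
grip_width: 0.117
```

```bash
python3 st.py
```

```text
22.05 [ 0.5704 -0.2167  0.0591] yaw 68.11 tilt [ 0.0001 -0.0002] F [-0.45 -0.18 -0.35] T [-0.001 -0.026 -0.002] 0.1177
```

>>> servo_tool(
  series=[0, 0, 0, 0, 0, -1, 0, 0, 0, 0, 0, 0, -0.5, 0, 0, 0, 0, 0, 0, 0, 0],
)

```text
time_s: 22.42
position: [0.5704, -0.2167, 0.0576]
tcp_rot: [0.0, 0.828, 0.56, 0.0]
ft_force: [-0.8, -0.4, -0.9]
grip_width: 0.116
```

```bash
python3 st.py
```

```text
22.525 [ 0.5704 -0.2167  0.0576] yaw 68.11 tilt [0. 0.] F [-0.62 -0.03 -1.07] T [ 0.001 -0.03  -0.001] 0.1183
```

>>> servo_tool(
  series=[0, 0, 0, 0, 0, -1, 0, 0, 0, 0, 0, 0, -0.5, 0, 0, 0, 0, 0, 0, 0, 0],
)

```text
time_s: 22.9
position: [0.5704, -0.2167, 0.0575]
tcp_rot: [-0.0, 0.828, 0.56, 0.0]
ft_force: [-2.7, 2.0, 6.1]
grip_width: 0.115
```

```bash
python3 st.py
```

```text
23.0 [ 0.5704 -0.2167  0.0575] yaw 68.11 tilt [0.0006 0.0006] F [-2.82  1.55  6.36] T [ 0.288  0.543 -0.019] 0.1157
```

Seated contact at the original height (0.0575, 6 N). Releasing and withdrawing.

>>> servo_tool(
  series=[0, 0, 0, 0, 0, 0.5, 0.2, 0, 0, 0, 0, 0, 0, 0.3, 0, 0, 0, 0, 0, 0, 0.5, 0, 0, 0, 0, 0, 0, 0.5, 0, 0, 0, 0, 0, 20, 0.5, 0, 0, 0, 0, 0, 40, 0.5, 0, 0, 0, 0, 0, 40, 0.5, 0, 0, 0, 0, 0, 50, 0.5, 0, 0, 0, -40, 0, 0, 0.5, 0, 0, 0, -40, 0, 0, 0.5, 0, 0, 0, 0, 0, 0, 0.5, 0, 0, 0, 0, 0, 0, 0.5],
)

```text
time_s: 24.5
position: [0.4912, -0.2164, 0.2069]
tcp_rot: [0.0, 0.828, 0.56, 0.001]
ft_force: [0.9, -0.3, -0.1]
grip_width: 0.498
```

```bash
python3 st.py; python3 - <<'E'
from h import *
w=cams.grab_frame("wrist");t=cams.grab_frame("top")
a=cv2.resize(w,(400,300));s=cams.grab_frame("scene")
b=cv2.resize(s[160:310,200:500],(800,300)[:0] or (600,300));c=np.zeros((600,800,3),np.uint8)
c[:300,:400]=a;c[300:,:600]=b;c[:300,420:720]=cv2.resize(t[255:330,160:235],(300,300))
p=proj(model("wrist"),(.5705,-.2165,.06)).astype(int);print(p)
cv2.imwrite("pics/end.png",c)
E
```

```text
24.6 [ 0.4915 -0.2163  0.2068] yaw 68.18 tilt [ 0.0013 -0.0001] F [0.36 0.09 0.09] T [ 0.009 -0.023 -0.002] 0.4992
[355 301]
```

View pics/end.png

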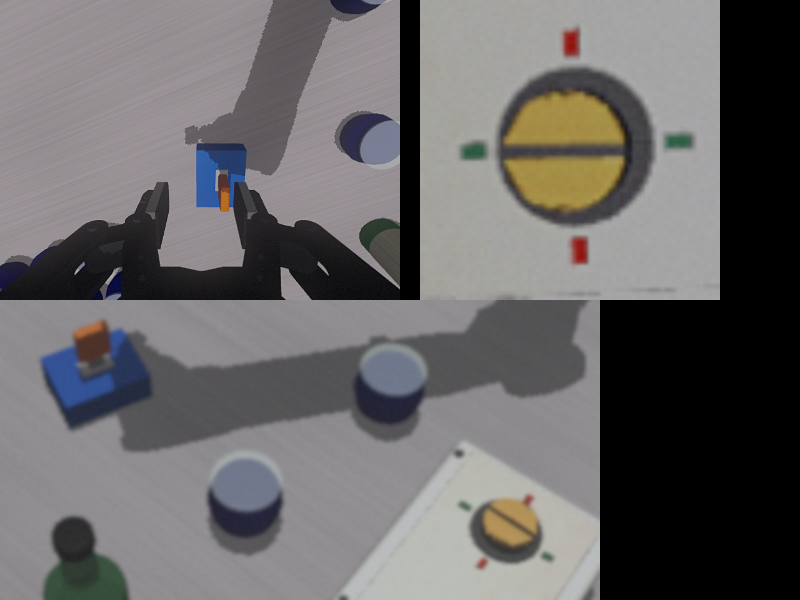

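The slot points at the green marks (473,150)/(679,141), the key stands upright with its flange on the stand (94,365), and glasses and bottle are in place.

```bash
python3 -c "
from bench import r
print(r.hand_in())"
```

```text
the job is handed in; nothing more can be done
None
```

The hatch is locked, the key is back in its stand, and the job was handed in at about 25 s of the 64 s allowed. The hand-in gives no verdict.

- **Locking:** I put the blade in the slot and pressed the fastener in by about 4.5 mm at roughly 10 N. I then turned the key about 95° clockwise and backed off 1.5°. The highest push I read was about 11 N, well under the 25 N limit.
- **Spring-up:** The fastener pushed back on the key as I eased off, and at 5 N it was only about 1.3 mm in. After that I lifted the key clear. I judged the final spring-up from this force, because the fastener's height was not measured directly.
- **Fastener check:** The last pictures show the slot in line with the green marks.
- **Key check:** The key met its seat at the same tool height as when I first gripped it, within 0.1 mm. It stands upright with its flange on the stand.
- **Surroundings:** The glasses and bottle look unmoved in the pictures, and the gripper was clear of everything at the end. I checked the glasses and bottle by eye only.
- **Disagreements:** The wrist camera put the middle of the collar about 2 mm further along x than the top camera did. On the way back down the key met its seat about 1 mm of commanded travel later than I expected. Neither caused a problem.

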